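# Start the kettle

### The arm

A 7-joint arm with a two-finger parallel gripper is mounted at the origin on a cart in front of the work surface, level with it; the furniture and walls round the work are solid. World frame = base frame: x ahead of the robot, y to its left, z up, the work surface at z = 0. Lengths are in m, angles in rad, forces in N, time in s.
With the tool pointing down it reaches from about 0.35 to 0.9 m from the base axis. Payload 7.2 kg.
Tool frame: the origin (TCP) lies on the centre line of the jaws, within the pads' length; the fingertips stand ctrl.tcp_to_tips ahead of it and the grasp point (between the pads) lies 8 mm behind it (ctrl.tcp_to_tips is the distance from the TCP to the fingertips, in m); z points along the fingers, y is the line along which they close (so a half turn about z gives the same grasp; the last joint's range is limited). The gripper opens to 85 mm and grips with 20 to 120 N. Pads are 22 mm wide; open, the fingers measure 114 mm over their backs; the gripper's body (76 mm by 85 mm) begins 54 mm behind the grasp point. The pads swing forward as they close: fully open they stand 13 mm farther back than shut.
Start: joints at [1.177, 0.411, -0.013, 1.596, 0.006, 1.134, -0.082], TCP at [0.2, -0.592, 0.242] pointing down, gripper open.
Joint ranges: [-2.95, 2.95], [-0.29, 1.99], [-1.47, 1.44], [0.14, 2.54], [-1.03, 4.17], [0.13, 1.85], [-2.86, 2.86]. Speed limits (rad/s): [2.39, 2.39, 3.01, 3.01, 3.14, 3.14, 3.14].

### API

Orientations are given as a rotation vector (axis times angle).
In Python, from bench import ctrl gives the robot as it stands. The module is installed in compiled form; this text tells all that it offers.
- The arm moves only by the shell command python3 -m handwheel 'ROWS' [FORCE]. ROWS is JSON, a list of rows, each a list of 7 numbers: the turn, a rotation vector about the tool's x, y, z in rad, then the shift along the tool's x, y, z in m, then the closure, from 0 (fully open) to 1 (shut). A call has exactly 10 rows; each row shifts and turns the commanded pose from where the row before left it, along the tool's axes as they then stand; what a row does not reach is not made up. A row lasts 1/8 s, in which the tool goes at most 62.5 mm and 10.7 degrees, less where a joint would pass 70% of its speed; a pose out of reach is approached as far as the arm can. A call is refused whole if a number of a shift passes 0.0625 or a number of a turn 0.188, either way. A call with a gripper value outside its range is refused whole. The fingers move at their own pace and stop on an object; FORCE is the grip in N (left out, the last holds). Time passes only in rows, so rows that do not move let the fingers close, or fill a call up. It gives the time, the measured TCP pose, the force, the opening and the grip force at its end, in the units of the state.
- ctrl.sense(): the state, without advancing time (a new reading comes with each control period).
- ctrl.snapshot(name): name is "side" or "top"; returns the picture (420x560x3 uint8, red, green, blue); there is no depth.
- ctrl.get_calibration(name): a dict with "intrinsics" (3x3 intrinsics, pixels), "dist_coeffs" ([k1, k2, p1, p2, k3] as OpenCV has them; the pictures are not rectified), "pose" (4x4, takes a point from camera to world coordinates). Camera axes: x right, y down, z forward; pixel columns grow to the right and rows downward; lengths in m; the calibration is good to about 2 mm. A picture is of the moment at which its call begins. get_calibration takes no time and is no camera call.
- ctrl.sign_off(): hands the job in; it is judged then, once.
Trained networks look in the newest picture that a camera, given by its name, has taken for a name from the list of things; names that differ only in an ending like _2 or _b are one class to them, and where a whole thing is asked for, a point or a joint stands for the part that bears it (a point fixed in the world has none). Each returns a list of dicts, best first, with "confidence" (0 to 1); they miss things now and then, are a little off and sometimes report something else, mostly with a low value. They report only what shows in the picture. A call takes as long as a camera call.
- ctrl.spot_in(camera, label): "centre" ([column, row] as shares, 0 to 1, of the picture: columns of its width, rows of its height, amid what is visible of it).
The state is a dict: "t": time; "qpos": joint angles; "joint_vel": joint speeds; "tau": joint torques, N m; "position": TCP position; "ee_rot": TCP orientation; "force": force on the tool from outside, world axes, zero at the start; "ft_torque": the same for the moment, N m; "opening": finger opening in m; "grasp_force": force on a finger pad.
Only numpy, scipy, OpenCV 4.12 (cv2) and the standard library are available. Lean on these libraries where they do the work, as an engineer would, in place of code of your own. Each camera call takes 0.05 s, during which the arm holds its last target. There are 200 camera calls.

### The job

Get the kettle going with the closed fingers; nothing needs to be grasped. First push its open lid fully shut, then switch on the socket that holds the kettle's plug (the thick round one; each socket has its own rocker beside it), and last press down the switch on top of the kettle's handle. Leave the other two socket switches off, do not lift, tip or shove the kettle, and leave everything else where it stands.

Things in the scene. Friction and masses are not known exactly. Their poses are not given: they have to be found in the camera images.
- kettle: Cream electric kettle with a loop handle, full (1.2 kg), 155 x 200 x 226 mm, standing loose on its base. Origin: centre of its bounding footprint, on its underside, 18 mm above the worktop. Its z axis is up; the handle is on its -y side, the spout on its +y side. Flat parts of its top lie 221 mm above the origin. The round body's axis is at y = +16 mm; the handle's outer back is at y = -100 mm. It can slide if it is pushed hard
- kettle_lid (a joint): Round hinged lid on the top of the kettle, about 60 mm across and 9 mm thick, its free rim 76 mm from the hinge axis. Hinge: along the kettle's x axis at y = -20, z = 215 mm of the kettle, between lid and handle. Value 0 = shut, 1.4 = wide open; at 1.4 it stands almost upright and leans towards the spout side by 10 degrees. Its hinge is stiff (0.05 N m, about 1 N at the rim): it stays where it is left
- lid_press (a point): Point on the middle of the lid's upper face (the face that looks up when shut and towards the handle when open), 51 mm from the hinge axis. When shut it lies at kettle (0, +30, +226) mm
- kettle_switch (a joint): The kettle's on switch: small paddle 16 x 22 mm on top of the handle, hinged at kettle y = -46, z = 212 mm beside the lid's hinge, free end away from the lid. 0 = off (paddle level), 0.31 = on (free end 6.5 mm lower). Pressing its free end down takes about 2 N; it stays down
- switch_press (a point): Point at the free end of the switch, on its upper edge; when off at kettle (0, -67, +226) mm, when on 6.5 mm lower. The handle's surface falls away beyond it, so a broad fingertip is best centred here or up to 8 mm farther out: set nearer to the hinge it also rubs on the handle and needs up to 10 N
- kettle_stand: Cordless base of the kettle: flat round disc, 167 mm across, 18 mm high, loose on the worktop under the kettle. Origin: centre of its underside. Room above: a wall cabinet overhangs the back of the worktop, its underside 0.54 m above the worktop and its front at about x = 0.62 m (at y = 0.15) to x = 0.57 m (at y = 0.35); a wrist that is raised higher than that must stay in front of it
- socket_block: White three-socket block, 176 x 80 x 42 mm, fixed to the worktop and wired from below. Origin: centre of its underside. The sockets stand in a row along its x axis at x = -52, 0, +52 mm, y = +16.5 mm; beside each socket at the same x, y = -18.5 mm is that socket's own rocker switch, 19 mm wide (x) and 26 mm long (y). One socket holds the thick round plug, one a flat plug, one a flat cover
- round_plug: The kettle's mains plug: thick, round and white, 37 mm across, standing 32 mm above the block in one of the three sockets (it may be any of them). The kettle's lead is not shown. Origin: centre of that socket, on the block's top. Fixed
- flat_plug: Plug of another appliance: flat, 34 x 14 mm, 47 mm high, in another socket. Origin: centre of that socket, on the block's top. Fixed
- socket_cover: Low round child-safety cover, 37 mm across with a thin finger rib, 8 mm high, in the remaining socket. Origin: centre of that socket, on the block's top. Fixed
- socket_near (a point): Centre of the socket at x = -52 mm of the block, the end nearer the robot, on the block's top (42 mm above the worktop)
- rocker_near (a joint): Rocker switch of the socket at the same x of the block. Hinge along the block's x axis at y = -18.5, z = 43.5 mm. 0 = off (its outer half, the -y one with a small dot, stands up, the half next to the socket lies level), 0.40 = on (outer half pressed level, 2.5 mm above the hinge). It takes about 3 N and stays where it is left
- press_near (a point): Point on the raised outer half of that rocker, 10.5 mm from its hinge, where one presses it; when off about 50 mm above the worktop, when on 4.5 mm lower
- socket_mid (a point): Centre of the socket at x = 0, the middle, on the block's top (42 mm above the worktop)
- rocker_mid (a joint): Rocker switch of the socket at the same x of the block. Hinge along the block's x axis at y = -18.5, z = 43.5 mm. 0 = off (its outer half, the -y one with a small dot, stands up, the half next to the socket lies level), 0.40 = on (outer half pressed level, 2.5 mm above the hinge). It takes about 3 N and stays where it is left
- press_mid (a point): Point on the raised outer half of that rocker, 10.5 mm from its hinge, where one presses it; when off about 50 mm above the worktop, when on 4.5 mm lower
- socket_far (a point): Centre of the socket at x = +52 mm of the block, the end away from the robot, on the block's top (42 mm above the worktop)
- rocker_far (a joint): Rocker switch of the socket at the same x of the block. Hinge along the block's x axis at y = -18.5, z = 43.5 mm. 0 = off (its outer half, the -y one with a small dot, stands up, the half next to the socket lies level), 0.40 = on (outer half pressed level, 2.5 mm above the hinge). It takes about 3 N and stays where it is left
- press_far (a point): Point on the raised outer half of that rocker, 10.5 mm from its hinge, where one presses it; when off about 50 mm above the worktop, when on 4.5 mm lower
- mug: Loose patterned mug, 92 x 127 x 95 mm, behind the kettle and the block. Origin: centre of its underside. A bystander
- tea_box: Loose blue tea carton, 72 x 145 x 104 mm, at the back behind the kettle. Origin: centre of its underside. A bystander
- sugar_jar: Loose lidded jar of sugar, 92 mm across, 171 mm high, behind the block. Origin: centre of its underside. A bystander
- lemon: Loose lemon, 72 x 55 x 56 mm, left of the block. Origin: centre of its underside. A bystander

How it is judged:
On the way, in this order (a step that is already met when the one before it is completed fails the run):
1. the kettle's lid is pushed shut, with both switches still off (value of joint kettle_lid below 0.06 rad and value of joint kettle_switch below 0.1 rad and not ((horizontal distance between round_plug and socket_near below 0.015 m and value of joint rocker_near above 0.26 rad) or (horizontal distance between round_plug and socket_mid below 0.015 m and value of joint rocker_mid above 0.26 rad) or (horizontal distance between round_plug and socket_far below 0.015 m and value of joint rocker_far above 0.26 rad))), for 0.2 s.
2. the rocker of the kettle's socket is on, with the kettle's own switch still off (value of joint kettle_lid below 0.06 rad and ((horizontal distance between round_plug and socket_near below 0.015 m and value of joint rocker_near above 0.26 rad) or (horizontal distance between round_plug and socket_mid below 0.015 m and value of joint rocker_mid above 0.26 rad) or (horizontal distance between round_plug and socket_far below 0.015 m and value of joint rocker_far above 0.26 rad)) and value of joint kettle_switch below 0.1 rad), for 0.2 s.
3. the kettle's switch is on (value of joint kettle_lid below 0.06 rad and ((horizontal distance between round_plug and socket_near below 0.015 m and value of joint rocker_near above 0.26 rad) or (horizontal distance between round_plug and socket_mid below 0.015 m and value of joint rocker_mid above 0.26 rad) or (horizontal distance between round_plug and socket_far below 0.015 m and value of joint rocker_far above 0.26 rad)) and value of joint kettle_switch above 0.2 rad), for 0.2 s.
At the end, for the whole second after the job is handed in: The lid is shut (within 0.06 rad), the rocker of the socket with the round plug is on (past 0.26 of 0.40 rad), the other two rockers are off (below 0.12 rad), the kettle's switch is down (past 0.2 of 0.31 rad), and the kettle stands still and upright on its base (all of step 3 and not ((not (horizontal distance between round_plug and socket_near below 0.015 m) and value of joint rocker_near above 0.12 rad) or (not (horizontal distance between round_plug and socket_mid below 0.015 m) and value of joint rocker_mid above 0.12 rad) or (not (horizontal distance between round_plug and socket_far below 0.015 m) and value of joint rocker_far above 0.12 rad)) and horizontal distance between lid_press and kettle_stand below 0.03 m and height (world z) of kettle below 0.023 m and linear speed of kettle below 0.02 m/s); the robot touches nothing.
It fails at once if a socket switch other than that of the kettle's plug is pressed ((not (horizontal distance between round_plug and socket_near below 0.015 m) and value of joint rocker_near above 0.12 rad) or (not (horizontal distance between round_plug and socket_mid below 0.015 m) and value of joint rocker_mid above 0.12 rad) or (not (horizontal distance between round_plug and socket_far below 0.015 m) and value of joint rocker_far above 0.12 rad)).
It fails at once if the kettle is lifted or tipped (height (world z) of kettle above 0.033 m or angle between kettle's own z axis and vertical above 0.12 rad).
It fails at once if the kettle or its base is shoved more than 40 mm (distance of any of kettle, kettle_stand from where it was at the start of the episode above 0.04 m).
It fails at once if a bystander is moved more than 30 mm (distance of any of mug, tea_box, sugar_jar, lemon from where it was at the start of the episode above 0.03 m).
It also fails if it takes over 58 s, if anything falls off the work surface, if the arm or the gripper's body presses on something with over 40 N, if the wrist force passes 120 N, or if a joint passes its speed limit or range.

## Working session

There is one attempt and no reset: what is moved stays moved. The work goes in short steps, Python scripts to look and compute and a shell command to move; the robot and the scene stay as the last step left them, time stands still between calls to the robot, and variables do not carry over. Pictures are saved under pics/ and viewed, at most 10 in all, crops included, and the job is handed in when it is done.

```bash
mkdir -p pics
cat > h.py <<'E'
import numpy as np, cv2
from bench import ctrl
from scipy.spatial.transform import Rotation as R
def cal(c):
    k=ctrl.get_calibration(c); return np.array(k["intrinsics"]),np.array(k["dist_coeffs"]),np.array(k["pose"])
def ray(c,px):
    K,d,P=cal(c); u=cv2.undistortPoints(np.array([[px]],float),K,d)[0,0]
    return P[:3,3],P[:3,:3]@np.array([u[0],u[1],1])
def at_z(c,px,z):
    o,v=ray(c,px); return o+v*(z-o[2])/v[2]
def proj(c,p):
    K,d,P=cal(c); T=np.linalg.inv(P); q,_=cv2.projectPoints(np.array(p,float).reshape(-1,1,3),cv2.Rodrigues(T[:3,:3])[0],T[:3,3],K,d); return q[:,0]
def snap(c,f):
    im=ctrl.snapshot(c); cv2.imwrite(f,im[:,:,::-1]); return im
E
python3 - <<'E'
from h import *
for c in("side","top"):
    snap(c,f"pics/{c}0.png"); print(c,cal(c)[2].round(3).tolist())
    for n in "kettle kettle_lid lid_press kettle_switch switch_press kettle_stand socket_block round_plug flat_plug socket_cover press_near press_mid press_far mug tea_box sugar_jar lemon".split():
        r=ctrl.spot_in(c,n)[:2]; print(n,[((np.array(q["centre"])*[560,420]).round(1).tolist(),round(q["confidence"],2)) for q in r])
s=ctrl.sense(); print(s["position"],s["ee_rot"],s["t"],ctrl.tcp_to_tips)
E
```

```text
side [[0.724, -0.458, 0.516, 0.113], [-0.69, -0.477, 0.544, -0.171], [-0.003, -0.75, -0.661, 0.741], [0.0, 0.0, 0.0, 1.0]]
kettle [([313.2, 292.2], 0.91), ([222.0, 286.6], 0.75)]
kettle_lid [([315.9, 229.8], 0.93)]
lid_press [([320.4, 233.8], 0.63), ([243.4, 254.7], 0.49)]
kettle_switch [([202.4, 298.7], 0.66), ([317.5, 276.1], 0.64)]
switch_press [([319.4, 278.2], 0.67)]
kettle_stand [([310.8, 364.4], 0.8)]
socket_block [([221.3, 289.4], 0.74), ([317.3, 230.7], 0.36)]
round_plug [([193.0, 280.5], 0.91)]
flat_plug [([239.9, 254.4], 0.61)]
socket_cover [([218.1, 271.8], 0.5)]
press_near [([202.4, 295.6], 0.65)]
press_mid [([224.2, 285.5], 0.7)]
press_far [([250.0, 271.7], 0.65), ([224.5, 289.7], 0.36)]
mug []
tea_box [([383.2, 243.2], 0.9)]
sugar_jar [([275.0, 194.7], 0.83)]
lemon [([218.8, 220.4], 0.95), ([307.3, 365.2], 0.2)]
top [[0.029, -0.983, 0.182, 0.387], [-0.999, -0.024, 0.026, 0.272], [-0.021, -0.182, -0.983, 1.009], [0.0, 0.0, 0.0, 1.0]]
kettle [([343.8, 245.5], 0.86), ([239.0, 177.1], 0.25)]
kettle_lid [([356.5, 233.2], 0.62)]
lid_press [([352.5, 235.9], 0.82)]
kettle_switch [([263.2, 266.5], 0.4), ([375.6, 258.9], 0.39)]
switch_press [([262.9, 270.3], 0.74), ([376.8, 260.6], 0.62)]
kettle_stand [([312.6, 267.4], 0.83), ([236.9, 180.1], 0.48)]
socket_block [([260.8, 262.2], 0.57)]
round_plug [([248.8, 285.6], 0.52)]
flat_plug [([256.5, 242.2], 0.46)]
socket_cover [([199.6, 224.4], 0.66), ([251.5, 263.5], 0.65)]
press_near [([263.6, 287.6], 0.58)]
press_mid [([271.1, 268.4], 0.44)]
press_far [([268.3, 248.2], 0.41)]
mug [([292.0, 190.3], 0.61)]
tea_box [([325.7, 147.2], 0.74), ([342.4, 244.3], 0.55)]
sugar_jar [([236.3, 180.9], 0.84)]
lemon [([202.4, 226.2], 0.75)]
[ 0.20001446 -0.59212502  0.24229571] [3.09999372e+00 5.09485681e-01 9.80926037e-06] 1.8 0.011
```

View pics/side0.png

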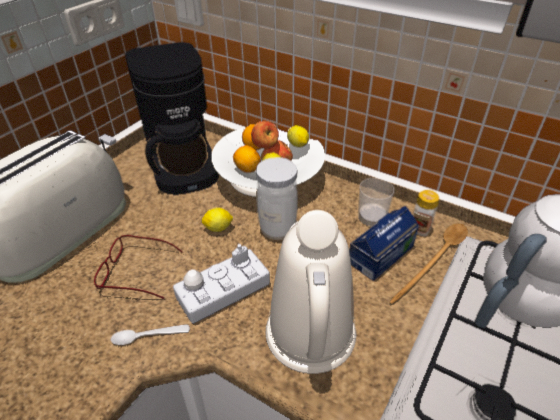

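View pics/top0.png

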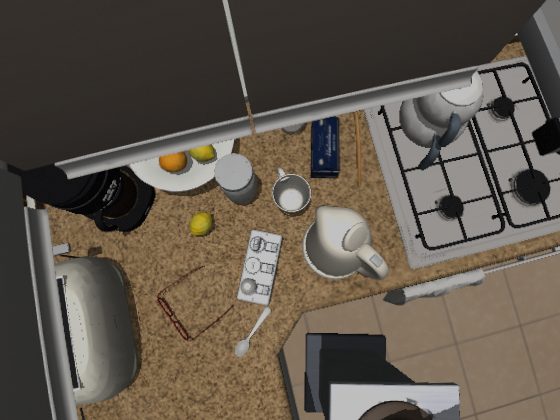

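The round plug is in the near socket (side view 193,280), the cover is mid and the flat plug far. The kettle lid stands open at side (318,230), and the switch is at side (319,277) and top (376,260). Next I fit the poses.

```bash
cat > fit.py <<'E'
from h import *
from scipy.optimize import least_squares
def W(p,l):
    c,s=np.cos(p[2]),np.sin(p[2]); l=np.array(l,float)
    return np.array([p[0]+c*l[0]-s*l[1],p[1]+s*l[0]+c*l[1],l[2]])
def fit(obs,x0):
    r=least_squares(lambda p:np.concatenate([proj(c,W(p,l))[0]-px for c,l,px in obs]),x0,loss="soft_l1",f_scale=2)
    return r.x,r.fun.reshape(-1,2).round(1).tolist()
Z=.018
k,rk=fit([("side",(0,-.060,Z+.226),(319,277)),("top",(0,-.060,Z+.226),(376,259.5)),
 ("side",(0,-.02+.010+.0,Z+.215+.051),(317,231))],[.5,0.1,-.8])
b,rb=fit([("side",(-.052,.0165,.064),(193,281)),("top",(-.052,.0165,.064),(249,286)),("side",(0,.0165,.046),(218,271.5)),("top",(0,.0165,.046),(252,265)),
 ("side",(.052,.0165,.067),(240,254.5)),("top",(.052,.0165,.067),(257,243)),("side",(-.052,-.022,.046),(202,296)),("side",(0,-.022,.046),(224.3,286)),("side",(.052,-.022,.046),(249,272.5)),
 ("top",(-.052,-.022,.046),(263.6,288)),("top",(0,-.022,.046),(267.5,268)),("top",(.052,-.022,.046),(270,248))],[.4,.25,0])
if __name__=="__main__":
    np.set_printoptions(precision=4,suppress=True)
    print("kettle",k,rk);print("block",b,rb)
    print("switch",W(k,(0,-.067,Z+.226)),"hinge",W(k,(0,-.02,Z+.215)),"lidshut",W(k,(0,.03,Z+.226)),"press_near",W(b,(-.052,-.029,.05)))
    tiles=[]
    for c,o in(("side",(160,190)),("top",(220,190))):
        im=cv2.imread(f"pics/{c}0.png"); x,y=o; S=4
        cr=cv2.resize(im[y:y+150,x:x+200],None,fx=S,fy=S,interpolation=cv2.INTER_CUBIC)[:,:]
        t=np.linspace(0,6.283,40)
        L=[[W(k,(.0835*np.cos(a),.016+.0835*np.sin(a),.018)) for a in t],[W(k,(.0835*np.cos(a),.016+.0835*np.sin(a),0)) for a in t],
           [W(k,(.008*i,-.056+.011*j,Z+.222)) for i,j in((1,1),(1,-1),(-1,-1),(-1,1),(1,1))],
           [W(k,(.03*np.cos(a),-.02+.010+.1736*.0,Z+.215+.046+.03*np.sin(a))) for a in t],
           [W(b,(.088*i,.04*j,.042)) for i,j in((1,1),(1,-1),(-1,-1),(-1,1),(1,1))]]+[[W(b,(s+.0095*i,-.0185+.013*j,.045)) for i,j in((1,1),(1,-1),(-1,-1),(-1,1),(1,1))] for s in(-.052,0,.052)]
        for l in L: cv2.polylines(cr,[np.int32(((proj(c,l)-o+.5)*S))],False,(0,0,255),1)
        tiles.append(cr)
        cv2.imwrite(f"pics/ov_{c}.png",cr)
    cv2.imwrite("pics/ov.png",cv2.resize(np.vstack(tiles),(400*1,600)))
E
python3 fit.py
```

```text
kettle [ 0.4751  0.1446 -0.7142] [[0.3, -0.6], [0.2, 0.9], [-0.0, -0.2]]
block [ 0.4256  0.3378 -0.1635] [[-0.9, -3.7], [-1.5, 0.9], [-0.5, 0.1], [0.6, 0.5], [-0.3, -1.2], [-0.8, 0.7], [0.4, 0.7], [2.6, -1.7], [1.2, -0.0], [0.3, 2.0], [0.6, 0.6], [2.3, -0.5]]
switch [0.4312 0.094  0.244 ] hinge [0.462  0.1295 0.233 ] lidshut [0.4948 0.1672 0.244 ] press_near [0.3695 0.3176 0.05  ]
```

View pics/ov_side.png

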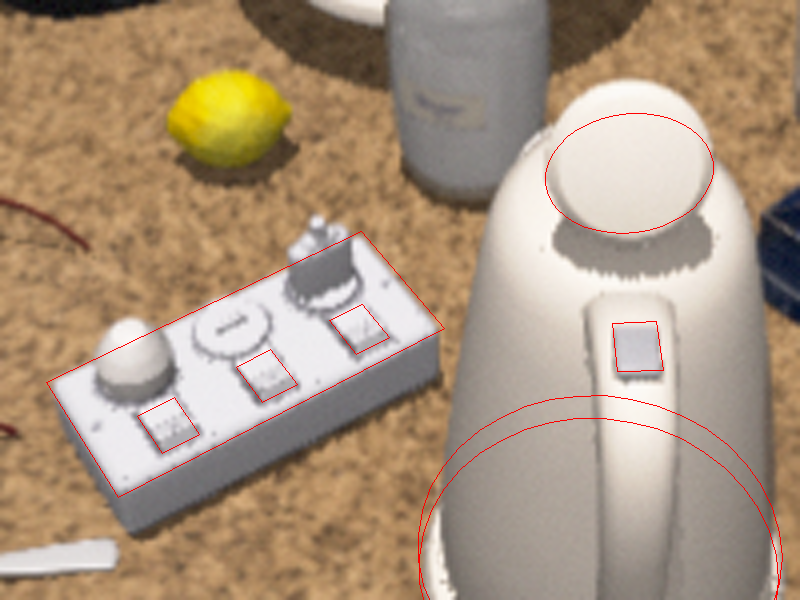

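View pics/ov_top.png

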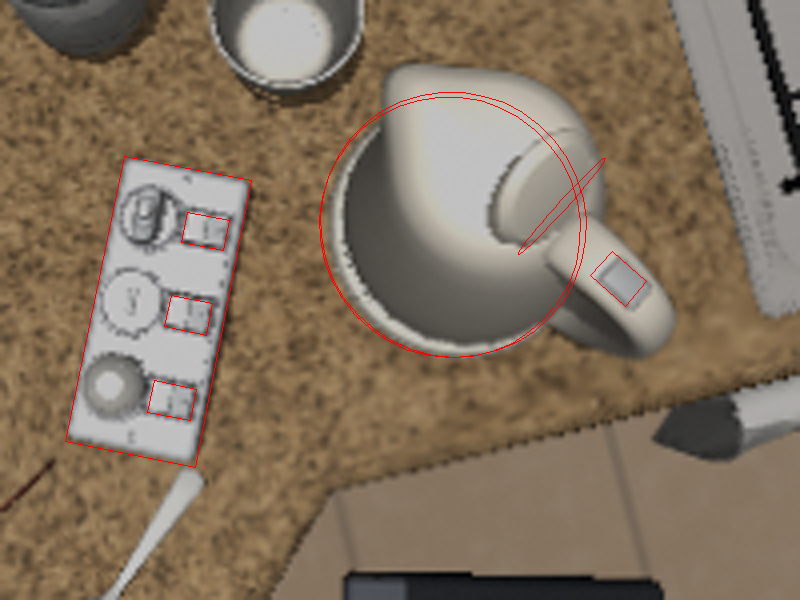

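```bash
cat > fit2.py <<'E'
from fit import *
t=np.linspace(0,6.283,60)
def ring(p,z): return [W(p,(.0835*np.cos(a),.016+.0835*np.sin(a),z)) for a in t]
def lidc(p,d=.046,h=.009): a=p[3]; return W(p,(0,-.02+d*np.cos(a)-h*np.sin(a),Z+.215+d*np.sin(a)+h*np.cos(a)))
def res(p):
    s=proj("side",ring(p,.009)); q=proj("top",ring(p,.014))
    return np.concatenate([proj("side",W(p,(0,-.057,Z+.224)))[0]-(319.3,276.8),proj("top",W(p,(0,-.057,Z+.224)))[0]-(375.5,259.8),
     proj("side",lidc(p))[0]-(318,230),proj("top",lidc(p))[0]-(356.5,236.5),
     [s[:,0].min()-266.5,s[:,0].max()-355,q[:,0].min()-303,q[:,1].max()-279]])
r=least_squares(res,[*k,1.3],loss="soft_l1",f_scale=1.5); k=r.x
if __name__=="__main__":
    np.set_printoptions(precision=4,suppress=True)
    print(k,res(k).round(1))
    print("switch",W(k,(0,-.067,Z+.226)),"hinge",W(k,(0,-.02,Z+.215)),"lidnow",lidc(k),"lid rim",lidc(k,.076,.004),"lidshut",W(k,(0,.03,Z+.226)),"fwd",W(k,(0,1,0))-W(k,(0,0,0)))
    print(R.from_rotvec(ctrl.sense()["ee_rot"]).as_matrix())
E
python3 fit2.py
```

```text
[ 0.4757  0.1412 -0.7569  0.8757] [ 0.1  0.1  0.2  0.3 -0.1  0.6 -0.3  0.1 -0.6  1.6 -1.9 -0.6]
switch [0.4297 0.0925 0.244 ] hinge [0.462  0.1266 0.233 ] lidnow [0.4775 0.143  0.2741] lid rim [0.4933 0.1598 0.2939] lidshut [0.4963 0.163  0.244 ] fwd [0.6867 0.7269 0.    ]
[[ 0.9474  0.3201  0.    ]
 [ 0.3201 -0.9474 -0.    ]
 [ 0.      0.     -1.    ]]
```

Fitted lid opening is about 0.9 rad, and the near rocker is the one to press. I raise the tool, close the fingers and travel towards the kettle.

```bash
python3 -m handwheel '[[0,0,0,0,0,-0.06,1],[0,0,0,0,0,-0.06,1],[0,0,0,0.036,-0.044,0,1],[0,0,0,0.036,-0.044,0,1],[0,0,0,0.036,-0.044,0,1],[0,0,0,0.036,-0.044,0,1],[0,0,0,0.036,-0.044,0,1],[0,0,0,0.036,-0.044,0,1],[0,0,0,0.036,-0.044,0,1],[0,0,0,0.036,-0.044,0,1]]'
cat > go.py <<'E'
import sys
from fit2 import *
def pos(n):
    return {"lid":W(k,(0,-.02+.034,.30)),"sw":W(k,(0,-.072,.27)),"rk":W(b,(-.052,-.033,.08)),"out":W(k,(0,-.16,.30))}[n]
s=ctrl.sense(); M=R.from_rotvec(s["ee_rot"]).as_matrix()
print("t",s["t"],"pos",s["position"].round(4),"yaw",np.degrees(np.arctan2(M[1,0],M[0,0])).round(1),"F",np.round(s["force"],1),"z",M[:,2].round(3),"q",np.round(s["qpos"],2))
for n in sys.argv[1:]:
    d=pos(n)+[0,0,.011]-s["position"]; print(n,"tool delta mm",(M.T@d*1000).round(1))
E
python3 go.py lid
```

```text
t: 3.05
position: [0.3605, -0.1647, 0.3626]
ee_rot: [3.099, 0.509, 0.001]
force: [1.8, -0.6, -0.1]
opening: 0.0003
grasp_force: 0.0
t 3.05 pos [ 0.3605 -0.1647  0.3626] yaw 18.7 F [ 1.8 -0.6 -0.1] z [ 0.001 -0.001 -1.   ] q [ 0.72 -0.07 -0.39  1.89 -0.03  1.31 -0.9 ]
lid tool delta mm [ 219.3 -259.5   51.5]
```

```bash
python3 -m handwheel '[[0,0,0,0.0365,-0.043,0,1],[0,0,0,0.0365,-0.043,0,1],[0,0,0,0.0365,-0.043,0,1],[0,0,0,0.0365,-0.043,0,1],[0,0,0,0.0365,-0.043,0,1],[0,0,0,0.0365,-0.043,0,1],[0,0,-0.162,0,0,0,1],[0,0,-0.162,0,0,0,1],[0,0,-0.162,0,0,0.02,1],[0,0,0,0,0,0,1]]'
python3 go.py lid
python3 - <<'E'
from h import *
a=ctrl.snapshot("side")[150:350,180:450]; b=ctrl.snapshot("top")[130:330,230:500]
cv2.imwrite("pics/lid1.png",cv2.resize(np.hstack([a,b]),(800,296))[:,:,::-1])
E
```

```text
t: 4.3
position: [0.4845, 0.1476, 0.3413]
ee_rot: [-2.887, -1.239, 0.004]
force: [0.2, -0.9, 0.2]
opening: 0.0001
grasp_force: 0.0
t 4.3 pos [0.4845 0.1476 0.3413] yaw 46.4 F [ 0.2 -0.9  0.2] z [-0.002 -0.001 -1.   ] q [ 0.32  0.23 -0.85  1.69  0.18  1.31 -1.32]
lid tool delta mm [ 3.3 -2.  30.3]
```

View pics/lid1.png

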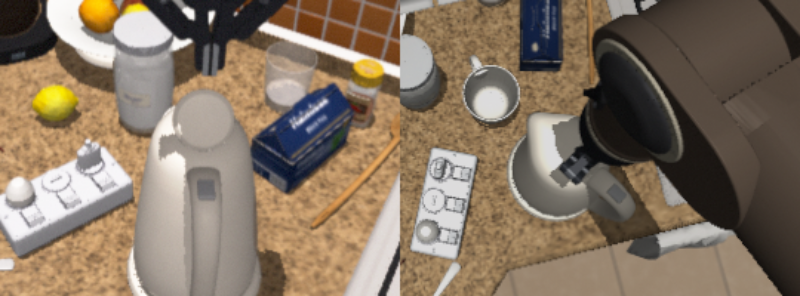

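The tip is above the lid (side crop 210,70), so I push down.

```bash
python3 -m handwheel '[[0,0,0,0.003,-0.002,0.012,1],[0,0,0,0,0,0.012,1],[0,0,0,0,0,0.010,1],[0,0,0,0,0,0.010,1],[0,0,0,0,0,0.008,1],[0,0,0,0,0,0.008,1],[0,0,0,0,0,0.008,1],[0,0,0,0,0,0.006,1],[0,0,0,0,0,0.003,1],[0,0,0,0,0,0,1]]'; python3 go.py
```

```text
t: 5.65
position: [0.4856, 0.1515, 0.265]
ee_rot: [-2.886, -1.24, 0.001]
force: [-0.0, 0.3, 0.7]
opening: 0.0001
grasp_force: 0.0
t 5.65 pos [0.4856 0.1515 0.265 ] yaw 46.5 F [-0.   0.3  0.7] z [-0.001 -0.    -1.   ] q [ 0.29  0.3  -0.83  1.8   0.24  1.15 -1.38]
```

```bash
python3 -m handwheel '[[0,0,0,0,0,0.003,1],[0,0,0,0,0,0.003,1],[0,0,0,0,0,0.002,1],[0,0,0,0,0,0.002,1],[0,0,0,0,0,0.001,1],[0,0,0,0,0,0.001,1],[0,0,0,0,0,0,1],[0,0,0,0,0,0,1],[0,0,0,0,0,0,1],[0,0,0,0,0,0,1]]'
```

```text
t: 6.9
position: [0.4858, 0.1517, 0.2539]
ee_rot: [2.886, 1.24, 0.001]
force: [-1.4, -1.6, 7.4]
opening: 0.0001
grasp_force: 3.7
```

```bash
python3 -m handwheel '[[0,0,0,0,0,0.001,1],[0,0,0,0,0,0,1],[0,0,0,0,0,-0.02,1],[0,0,0,0,0,-0.04,1],[0,0,-0.15,0,0,0,1],[0,0,-0.15,0,0,0,1],[0,0,-0.15,0,0,0,1],[0,0,-0.14,0,0,0,1],[0,0,0,0,0,0,1],[0,0,0,0,0,0,1]]'; python3 go.py rk
```

```text
t: 8.15
position: [0.4857, 0.1514, 0.3122]
ee_rot: [-2.404, -2.022, 0.001]
force: [-0.3, 0.1, -0.3]
opening: 0.0001
grasp_force: 0.0
t 8.15 pos [0.4857 0.1514 0.3122] yaw 80.1 F [-0.3  0.1 -0.3] z [-0. -0. -1.] q [ 0.39  0.28 -0.95  1.73  0.24  1.25 -0.79]
rk tool delta mm [ 139.9 -142.8  221.2]
```

```bash
python3 -m handwheel '[[0,0,0,0.035,-0.0357,0,1],[0,0,0,0.035,-0.0357,0,1],[0,0,0,0.035,-0.0357,0,1],[0,0,0,0.035,-0.0357,0,1],[0,0,0,0,0,0.05,1],[0,0,0,0,0,0.05,1],[0,0,0,0,0,0.05,1],[0,0,0,0,0,0.05,1],[0,0,0,0,0,0.015,1],[0,0,0,0,0,0,1]]'; python3 go.py rk
python3 - <<'E'
from h import *
a=ctrl.snapshot("side")[180:380,140:410]; b=ctrl.snapshot("top")[180:380,170:440]
cv2.imwrite("pics/rk1.png",cv2.resize(np.hstack([a,b]),(800,296))[:,:,::-1])
E
```

```text
t: 9.4
position: [0.3683, 0.3139, 0.0974]
ee_rot: [-2.401, -2.025, 0.002]
force: [-0.7, -0.4, 0.6]
opening: 0.0
grasp_force: 0.0
t 9.4 pos [0.3683 0.3139 0.0974] yaw 80.3 F [-0.7 -0.4  0.6] z [-0.001 -0.    -1.   ] q [-0.12  0.51 -0.87  2.03  0.53  0.83 -1.47]
rk tool delta mm [-0.1  0.6  6.4]
```

View pics/rk1.png

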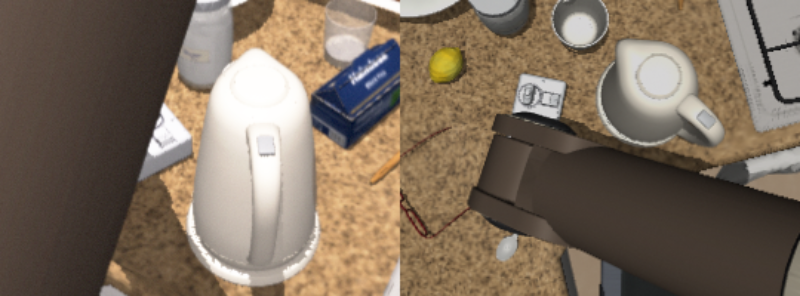

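The lid is flush shut (top crop 658,75; side crop 258,80). The arm hides the near rocker, so I press by position and force.

```bash
python3 -m handwheel '[[0,0,0,0,0,0.015,1],[0,0,0,0,0,0.015,1],[0,0,0,0,0,0.003,1],[0,0,0,0,0,0.002,1],[0,0,0,0,0,0.002,1],[0,0,0,0,0,0.002,1],[0,0,0,0,0,0.001,1],[0,0,0,0,0,0.001,1],[0,0,0,0,0,0,1],[0,0,0,0,0,0,1]]'
```

```text
t: 10.75
position: [0.3687, 0.3136, 0.0567]
ee_rot: [2.401, 2.025, 0.001]
force: [-1.9, -5.4, 9.7]
opening: -0.0005
grasp_force: 4.8
```

```bash
python3 -m handwheel '[[0,0,0,0,0,0.001,1],[0,0,0,0,0,0,1],[0,0,0,0,0,-0.01,1],[0,0,0,0,0,-0.05,1],[0,0,0,0,0,-0.06,1],[0,0,0,0,0,-0.06,1],[0,0,0,0,0,-0.06,1],[0,0,0,0,0,-0.005,1],[0,0,0,0,0,0,1],[0,0,0,0,0,0,1]]'; python3 go.py sw
```

```text
t: 12.0
position: [0.3681, 0.313, 0.2989]
ee_rot: [-2.401, -2.026, 0.003]
force: [0.1, 0.1, 0.4]
opening: -0.0001
grasp_force: 0.0
t 12.0 pos [0.3681 0.313  0.2989] yaw 80.3 F [0.1 0.1 0.4] z [-0.002 -0.001 -1.   ] q [ 0.09  0.27 -1.05  1.8   0.24  1.22 -1.2 ]
sw tool delta mm [-211.2   95.    18. ]
```

```bash
python3 -m handwheel '[[0,0,0,-0.0422,0.019,0,1],[0,0,0,-0.0422,0.019,0,1],[0,0,0,-0.0422,0.019,0,1],[0,0,0,-0.0422,0.019,0,1],[0,0,0,-0.0422,0.019,0,1],[0,0,0.147,0,0,0,1],[0,0,0.147,0,0,0,1],[0,0,0.147,0,0,0,1],[0,0,0.147,0,0,0,1],[0,0,0,0,0,0,1]]'; python3 go.py sw
python3 - <<'E'
from h import *
a=ctrl.snapshot("side")[180:380,140:410]; b=ctrl.snapshot("top")[180:380,200:470]
cv2.imwrite("pics/sw1.png",cv2.resize(np.hstack([a,b]),(800,296),interpolation=cv2.INTER_CUBIC)[:,:,::-1])
E
```

```text
t: 13.25
position: [0.4261, 0.0896, 0.2992]
ee_rot: [-2.883, -1.245, 0.003]
force: [-0.5, -0.3, 0.9]
opening: 0.0
grasp_force: 0.0
t 13.25 pos [0.4261 0.0896 0.2992] yaw 46.7 F [-0.5 -0.3  0.9] z [-0.002  0.    -1.   ] q [ 0.53  0.11 -0.9   1.9   0.09  1.18 -1.15]
sw tool delta mm [-0.5  0.7 18.2]
```

View pics/sw1.png

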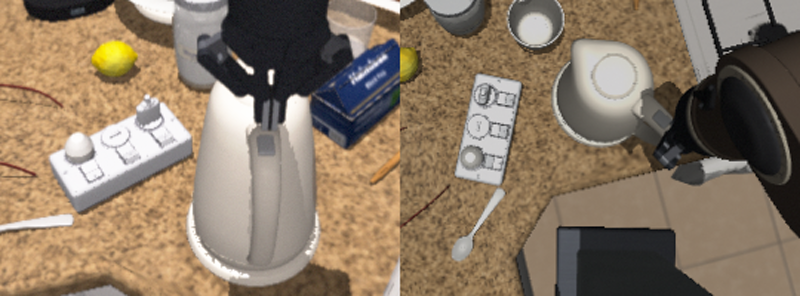

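The arm is clear of the block. The near rocker in the side crop (92,172) looks different, with its dot half flat. I compare it numerically with the first picture.

Run:
```python
from h import *
from fit2 import *
o=cv2.imread("pics/side0.png"); n=ctrl.snapshot("side")[:,:,::-1]; c=(slice(240,325),slice(165,280))
for s in(-.052,0,.052):
    x,y=proj("side",W(b,(s,-.0185,.045)))[0].astype(int); f=lambda i:i[y-7:y+8,x-8:x+9].astype(float).mean(2)
    print(s,abs(f(o)-f(n)).mean().round(1),f(o).mean(),f(n).mean())
cv2.imwrite("pics/cmp.png",cv2.resize(np.hstack([o[c],n[c]]),(800,296),interpolation=cv2.INTER_CUBIC))
```

```text
-0.052 27.8 199.35686274509803 226.39607843137256
0 18.4 207.1843137254902 225.61045751633986
0.052 18.0 206.7267973856209 224.68888888888887
```

View pics/cmp.png

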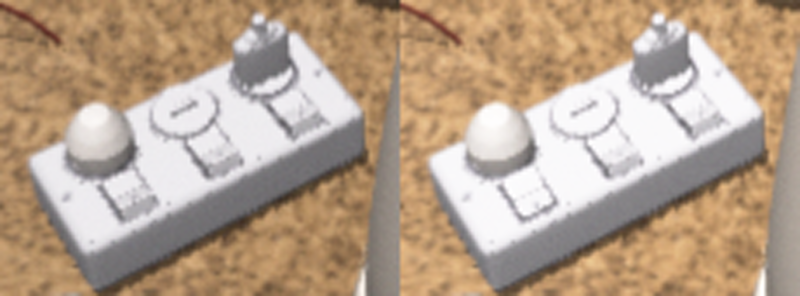

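The near rocker has flipped (right half, 530,195) and the other two are unchanged. Now I press the kettle switch.

```bash
python3 -m handwheel '[[0,0,0,0,0,0.02,1],[0,0,0,0,0,0.018,1],[0,0,0,0,0,0.004,1],[0,0,0,0,0,0.002,1],[0,0,0,0,0,0.002,1],[0,0,0,0,0,0.002,1],[0,0,0,0,0,0.001,1],[0,0,0,0,0,0.001,1],[0,0,0,0,0,0,1],[0,0,0,0,0,0,1]]'
```

```text
t: 14.65
position: [0.4268, 0.0899, 0.2503]
ee_rot: [-2.885, -1.243, -0.001]
force: [-1.6, -1.8, 1.4]
opening: -0.0001
grasp_force: 1.0
```

```bash
python3 -m handwheel '[[0,0,0,0,0,0.001,1],[0,0,0,0,0,0.001,1],[0,0,0,0,0,0.001,1],[0,0,0,0,0,0,1],[0,0,0,0,0,0,1],[0,0,0,0,0,0,1],[0,0,0,0,0,0,1],[0,0,0,0,0,0,1],[0,0,0,0,0,0,1],[0,0,0,0,0,0,1]]'
```

```text
t: 15.9
position: [0.4269, 0.0897, 0.2491]
ee_rot: [2.884, 1.242, 0.0]
force: [-8.7, -5.1, 24.3]
opening: -0.0001
grasp_force: 13.4
```

```bash
python3 -m handwheel '[[0,0,0,0,0,-0.005,1],[0,0,0,0,0,-0.03,1],[0,0,0,0,0,-0.05,1],[0,0,0,-0.05,0,-0.03,1],[0,0,0,-0.06,0,0,1],[0,0,0,-0.0,0.05,0,1],[0,0,0,0,0.05,0,1],[0,0,0,0,0.05,0,1],[0,0,0,0,0.05,0,1],[0,0,0,0,0,0,1]]'
python3 - <<'E'
from h import *
o=cv2.imread("pics/side0.png"); n=snap("side","pics/side9.png")[:,:,::-1]; c=(slice(205,305),slice(265,375))
cv2.imwrite("pics/cmp2.png",cv2.resize(np.hstack([o[c],n[c]]),(800,364),interpolation=cv2.INTER_CUBIC))
E
```

```text
t: 17.15
position: [0.4983, -0.1303, 0.3605]
ee_rot: [-2.885, -1.237, -0.001]
force: [-0.5, 2.1, -0.4]
opening: 0.0001
grasp_force: 0.0
```

View pics/cmp2.png

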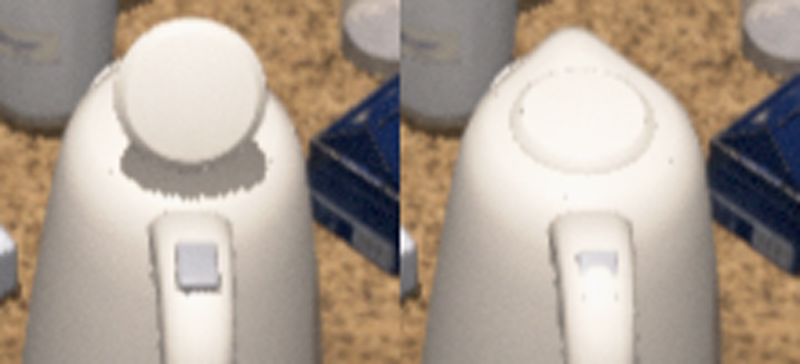

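The free end of the switch is sunk into the handle (right half, 598,262), the lid is shut and the kettle has not moved. I hand the job in.

```bash
python3 -c "
from bench import ctrl
print(ctrl.sign_off())"
```

```text
the job is handed in; nothing more can be done
None
```

I pushed the lid shut, switched on the near socket (the one holding the round plug), pressed the kettle's switch down last and handed the job in at about 17 s; the pictures show all three done and the other two rockers off, but sign-off returned no verdict.

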